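Hang the shaker holder on its keyhole studs and put the salt shaker in

ROBOT

A 6-joint arm with a two-finger parallel gripper is mounted at the origin on a cart in front of the work surface, level with it; the furniture and walls round the work are solid. World frame = base frame: x ahead of the robot, y to its left, z up, the work surface at z = 0. Lengths are in mm, angles in rad, forces in N, time in s.
With the tool pointing down it reaches from about 275 to 750 mm from the base axis. Payload 10.2 kg.
Tool frame: the origin (TCP) lies between the finger pads, 19 mm behind the fingertips; this is the grasp point; z points along the fingers, y is the line along which they close (so a half turn about z gives the same grasp; the last joint's range is limited). The gripper opens to 85 mm and grips with 20 to 120 N. Pads are 22 mm wide; open, the fingers measure 114 mm over their backs; the gripper's body (76 mm by 85 mm) begins 54 mm behind the grasp point. The pads swing forward as they close: fully open they stand 13 mm farther back than shut.
Start: joints at [0.898, 0.313, 1.498, -0, 1.331, -0.223], TCP at [228.275, 472.781, 249.994] pointing down, gripper open.
Joint ranges: [-2.94, 2.94], [-0.97, 2.17], [0.19, 2.56], [-1.23, 4.37], [0.02, 3.11], [-2.88, 2.88]. Speed limits (rad/s): [2.39, 2.39, 3.01, 3.14, 3.14, 3.14].

INTERFACE

Orientations are given as a unit quaternion [w, x, y, z].
In Python, from rig import * gives the robot as it stands. The module is installed in compiled form; this text tells all that it offers.
- The arm moves only by the shell command python3 -m crank 'ROWS' [FORCE]. ROWS is JSON, a list that holds one entry, the list of rows, each a list of 7 numbers: the shift along the tool's x, y, z in units of 25 mm (1.0 is 25 mm), then the turn, a rotation vector about the tool's x, y, z in units of 8 degrees (1.0 is 8 degrees), then the finger opening in mm, from 0 to 85.4. A call has exactly 8 rows; each row shifts and turns the commanded pose from where the row before left it, along the tool's axes as they then stand; what a row does not reach is not made up. A row lasts 1/10 s, in which the tool goes at most 50 mm and 8.59 degrees, less where a joint would pass 70% of its speed; a pose out of reach is approached as far as the arm can. A call is refused whole if a number of a shift passes 1 or a number of a turn 1, either way. A call with a gripper value outside its range is refused whole. The fingers move at their own pace and stop on an object; FORCE is the grip in N (left out, the last holds). Time passes only in rows, so rows that do not move let the fingers close, or fill a call up. It gives the time, the measured TCP pose, the force, the opening and the grip force at its end, in the units of the state.
- sense(): the state, without advancing time (a new reading comes with each control period).
- capture(name): name is "scene" or "top" or "wrist"; returns the picture (420x560x3 uint8, blue, green, red); there is no depth.
- camera_model(name): a dict with "fx", "fy", "cx", "cy" (pixels), "world_from_camera" (4x4, takes a point from camera to world coordinates); the wrist camera has in their place "T_tool_cam" (4x4, takes a point from camera to tool coordinates, whose origin is the TCP and whose axes are the flange's). Camera axes: x right, y up, looking along -z (the intrinsics and any distortion apply to the point x, -y, -z); pixel columns grow to the right and rows downward; lengths in mm; the calibration is good to about 2 mm. A picture is of the moment at which its call begins: read the wrist's pose just before it. camera_model takes no time and is no camera call.
- finish_job(): hands the job in; it is judged then, once.
The state is a dict: "time_s": time; "joints": joint angles; "dq": joint speeds; "tau": joint torques, N m; "eef_pos": TCP position; "ee_rot": TCP orientation; "force": force on the tool from outside, world axes, zero at the start; "wrist_torque": the same for the moment, N m; "grip_width": opening from 0.0 (shut) to 1.0 (fully open); "grip_force": force on a finger pad.
Only numpy, scipy, OpenCV 4.12 (cv2) and the standard library are available. Lean on these libraries where they do the work, as an engineer would, in place of code of your own. Each camera call takes 0.05 s, during which the arm holds its last target. There are 200 camera calls.

TASK

Hang the white shaker holder on the grey stand: slip the two keyholes of its back plate over the two brass studs, keep it pressed back against the spring catch and slide it straight down, gently, until it is fully home and the red catch has sprung out over its top edge. The stud rail can be clamped higher or lower and nobody has measured it, so feel for the studs and never force the holder against them. Then stand the salt shaker upright inside the hung holder, and leave everything else where it is.

Things in the scene. Friction and masses are not known exactly. Their poses are not given: they have to be found in the camera images.
- stand: Fixed grey sheet-metal stand. Foot 140 x 250 mm (x -58 to +82 mm, 8 mm high, 13 mm high rim at its front). Upright panel 250 mm wide, top edge 200 mm above the worktop. Origin on the worktop below the middle of the panel's front face; x points into the panel (away from the robot), y left, z up. On the panel is the stud rail: see point rail_mid.
- rail_mid (a point): Stand point on the front face of the stud rail (aluminium plate, 176 x 92 mm, up to 36 mm above the studs), 150 mm high; axes as the stand. Two brass studs at y = +50, -50 mm, level: THE STUD LINE LIES ANYWHERE FROM 16 mm BELOW TO 16 mm ABOVE THIS POINT (rail clamped in slots, firmly; height not reported). Neck 7 mm thick, 6 mm long; head 15 mm across, 4 mm thick.
- catch (a joint): Red spring pin in the rail, at y = 0, centre 27 mm above the stud line, 10 mm across, domed nose. Value in m: 0 = out (8 mm proud of the rail), 0.008 = pressed level. Pushes out with 2.4 N (out) to 4.9 N (level). The holder's plate presses it in; when the studs reach the slot ends it springs out over the plate's top edge (2 mm to spare).
- holder: White metal shaker holder, 180 to 275 g, upright on the worktop. Origin: centre of the underside of its open box; z up, x to its back plate (at the start about away from the robot), y along the plate. Box 72 (x +-36) x 64 (y +-32) x 50 mm high, walls 3 mm. Back plate x 32 to 36 mm, 132 mm wide, 74 mm high, with an ear and keyhole on either side of the box.
- holder_eye (a point): On the plate's back face (x = 36 mm), midway between the two keyhole eyes, 34 mm above the underside; axes as the holder. Eyes: 19 mm round, centres at y = +50 and -50 mm. A slot 10 mm wide runs 20 mm up from each (holder home = this point 20 mm below the stud line). From rail_mid in x: plate touching the stud heads in front -10 mm; flat on the rail 0; held by the heads 0 to -2 mm.
- holder_grip (a point): Where to take the holder from above across its side walls (64 mm, fingers closing along the holder's y): 14 mm in front of the box centre, 44 mm above the underside (TCP here: fingertips about 25 mm below the rim). The hand then clears the panel top.
- holder_in (a point): Centre of the box's inner floor, 4 mm above its underside; pocket 65 (x) x 58 (y) mm, rim 46 mm above this point. z up.
- salt: Glass salt shaker with white salt and a grey domed cap, 44 mm in diameter, 90 mm high, 70 to 140 g. Origin at the centre of its underside, z up. It may stand in any of the three places it shares with the two jars. Inside the box its top 44 mm stays above the rim: hold it by its top 37 mm (full width up to 70 mm high).
- jar_yellow: Bystander: spice jar with yellow contents and a black cap, 49 mm in diameter, 108 mm high; origin at the centre of its underside.
- jar_green: Bystander: spice jar with green contents and a light brown cap, 42 mm in diameter, 84 mm high; origin at the centre of its underside.
- mug_striped: Bystander: cream mug with coloured stripes, 83 x 115 x 86 mm, at the back left; origin at the centre of its underside.
- timer: Bystander: round pale green kitchen timer, 69 mm across, 61 mm high, behind the jars; origin at the centre of its underside.
- spoon_wood: Bystander: wooden spoon, 304 x 45 x 14 mm, lying on the left; origin at the centre of its underside.
Mind the look-alikes: they are no part of the job. What is shaped like the salt but orange is not meant.

How it is judged (in metres and radians):
On the way, in this order (a step that is already met when the one before it is completed fails the run):
1. the keyholes are over the studs: back plate against the rail, the catch pressed in (x of holder in the frame of stand between -0.047 and -0.033 m and y of holder in the frame of stand between -0.006 and 0.006 m and value of joint catch above 0.004 m and z of holder in the frame of stand between 0.075 and 0.142 m), for 0.1 s.
2. the holder is home behind the stud heads, the catch has sprung out over its top edge; the shaker not yet in it (x of holder in the frame of stand between -0.047 and -0.033 m and y of holder in the frame of stand between -0.006 and 0.006 m and z of holder in the frame of stand between 0.074 and 0.1165 m and value of joint catch below 0.002 m and angle between holder's own z axis and vertical below 0.12 rad and angle between the x axis of holder and the x axis of stand, either way round below 0.12 rad and height (world z) of salt below 0.05 m), for 0.2 s.
At the end, for the whole second after the job is handed in: Holder hangs released on the studs: origin 33-47 mm before the panel, within 6 mm of its middle, tilt and turn < 0.12 rad, catch out again (< 2 mm) above its top edge; salt shaker on the box floor (within 12 mm), tilt < 0.2 rad; at rest (x of holder in the frame of stand between -0.047 and -0.033 m and y of holder in the frame of stand between -0.006 and 0.006 m and z of holder in the frame of stand between 0.074 and 0.1165 m and value of joint catch below 0.002 m and angle between holder's own z axis and vertical below 0.12 rad and angle between the x axis of holder and the x axis of stand, either way round below 0.12 rad and x of salt in the frame of holder between -0.02 and 0.02 m and y of salt in the frame of holder between -0.015 and 0.015 m and z of salt in the frame of holder between -0.003 and 0.012 m and angle between salt's own z axis and vertical below 0.2 rad and contact force between the fingers and holder below 0.2 N and contact force between the fingers and salt below 0.2 N and linear speed of each of salt, holder below 0.02 m/s); the robot touches nothing.
It fails at once if the holder is pressed against the stand with more than 35 N (contact force between holder and stand above 35 N).
It fails at once if the robot bears on the stand with more than 20 N (contact force between any of the fingers, the arm and stand above 20 N).
It fails at once if a bystander is moved by more than 30 mm (distance of any of jar_yellow, jar_green, mug_striped, timer, spoon_wood from where it was at the start of the episode above 0.03 m).
It fails at once if the shaker, a jar or the mug is tipped over (angle between any of salt, jar_yellow, jar_green, mug_striped's own z axis and vertical above 0.6 rad).
It also fails if it takes over 72 s, if anything falls off the work surface, if the arm or the gripper's body presses on something with over 40 N, if the wrist force passes 120 N, or if a joint passes its speed limit or range.

## Working session

There is one attempt and no reset: what is moved stays moved. The work goes in short steps, Python scripts to look and compute and a shell command to move; the robot and the scene stay as the last step left them, time stands still between calls to the robot, and variables do not carry over. Pictures are saved under pics/ and viewed, at most 10 in all, crops included, and the job is handed in when it is done.

```bash
mkdir -p pics; python3 - <<'E'
from rig import *
import cv2,numpy as np
s=sense();print(s)
ims=[capture(n) for n in("scene","top")]
for n,i in zip(("scene","top"),ims):
    cv2.imwrite(f"pics/{n}0.png",i); print(n,camera_model(n))
print(camera_model("wrist"))
E
```

```text
{'time_s': 0.0, 'joints': array([ 8.97626033e-01,  3.13450778e-01,  1.49842160e+00, -3.15278616e-06,
        1.33100002e+00, -2.23402712e-01]), 'dq': array([-0.0003788 ,  0.00023852,  0.00178377,  0.00067046,  0.00038963,
       -0.00081699]), 'tau': array([-9.48488305e-04, -4.12273800e+01, -2.59738147e+01, -2.78808184e-04,
        4.39268129e-03, -2.09714938e-05]), 'eef_pos': array([228.1142102 , 472.59881587, 249.4404897 ]), 'ee_rot': array([-2.75956241e-04,  2.22992669e-01,  9.74819912e-01, -5.77313480e-04]), 'force': array([-0.6262012 ,  0.0711025 ,  0.81724011]), 'wrist_torque': array([ 0.0488394 , -0.02134317,  0.03571958]), 'grip_force': 0.0, 'grip_width': 0.9994865684371442}
scene {'fx': 475.8509271113323, 'fy': 475.8509271113323, 'cx': 273.7564765014951, 'cy': 211.39963694084295, 'world_from_camera': array([[ 5.78357141e-01,  3.82150820e-01, -7.20738349e-01,
        -2.99648351e+02],
       [-8.15590846e-01,  2.51656406e-01, -5.21038027e-01,
        -6.26319761e+02],
       [-1.77366864e-02,  8.89173663e-01,  4.57225990e-01,
         6.59467723e+02],
       [ 0.00000000e+00,
[... 294 characters left out ...]
411e-01,  1.36888345e-02, -2.40497209e-03,
        -1.88948521e+01],
       [ 3.25146196e-04,  1.96030213e-01,  9.80597802e-01,
         1.16162595e+03],
       [ 0.00000000e+00,  0.00000000e+00,  0.00000000e+00,
         1.00000000e+00]])}
{'fx': 365.98534937435454, 'fy': 365.98534937435454, 'cx': 276.9535693486848, 'cy': 213.67610956743962, 'T_tool_cam': array([[ 1.18667909e-03,  9.54156868e-01,  2.99304632e-01,
         7.66398717e+01],
       [ 9.99999279e-01, -1.18690321e-03, -1.81040936e-04,
        -1.35353419e-01],
       [ 1.82504175e-04,  2.99304631e-01, -9.54157589e-01,
        -1.23838014e+02],
       [ 0.00000000e+00,  0.00000000e+00,  0.00000000e+00,
         1.00000000e+00]])}
```

View pics/scene0.png

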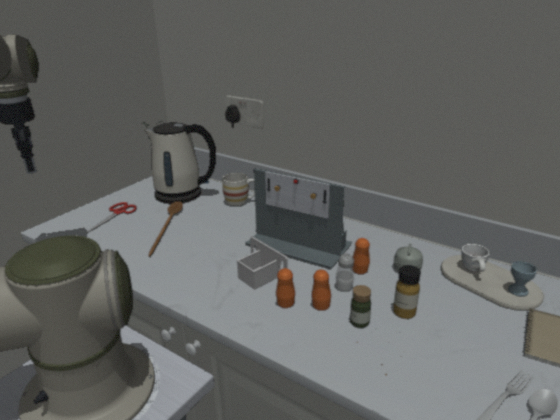

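View pics/top0.png

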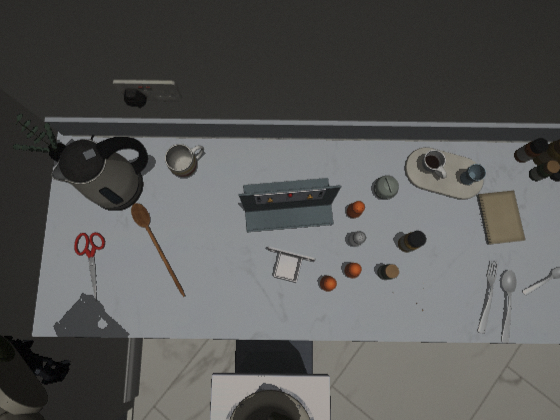

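The scene view shows the holder near (260,265), stand with rail and two brass studs plus red catch at (275-320,185), and the salt near (345,272) among orange look-alikes. In the top view the holder is at (287,266), the stand around (290,205), and the salt at (358,238). I'll enlarge both.

```bash
cat > h.py <<'E'
import cv2,numpy as np
from rig import *
from scipy.spatial.transform import Rotation as R
def rayT(name,uv):
    m=camera_model(name); u,v=uv
    d=np.array([(u-m['cx'])/m['fx'],-(v-m['cy'])/m['fy'],-1.])
    if name=='wrist':
        s=sense();q=s['ee_rot'];T=np.eye(4);T[:3,:3]=R.from_quat([q[1],q[2],q[3],q[0]]).as_matrix();T[:3,3]=s['eef_pos'];T=T@m['T_tool_cam']
    else: T=m['world_from_camera']
    return T[:3,3],T[:3,:3]@d
def plane(name,uv,z):
    o,d=rayT(name,uv);return o+d*(z-o[2])/d[2]
def tri(rs):
    A=np.zeros((3,3));b=np.zeros(3)
    for o,d in rs:
        d=d/np.linalg.norm(d);P=np.eye(3)-np.outer(d,d);A+=P;b+=P@o
    x=np.linalg.solve(A,b);return x,[np.linalg.norm(np.cross(x-o,d/np.linalg.norm(d))) for o,d in rs]
E
python3 - <<'E'
import cv2,numpy as np
a=cv2.imread('pics/scene0.png')[160:310,230:380];b=cv2.imread('pics/top0.png')[170:300,232:378]
a=cv2.resize(a,(600,600),interpolation=cv2.INTER_CUBIC);b=cv2.resize(b,None,fx=5,fy=5,interpolation=cv2.INTER_CUBIC)[:600]
g=lambda i:np.clip(255*(i/255.)**.6,0,255).astype('uint8')
cv2.imwrite('pics/a.png',g(a));cv2.imwrite('pics/b.png',g(b));print(b.shape)
E
```

```text
(600, 730, 3)
```

View pics/a.png

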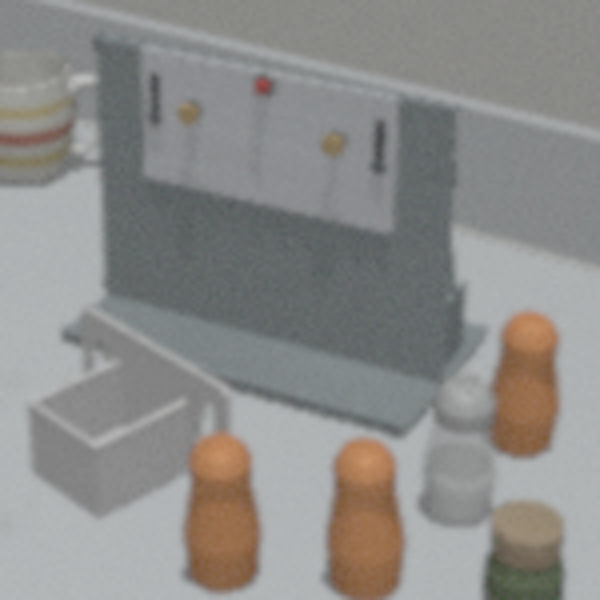

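View pics/b.png

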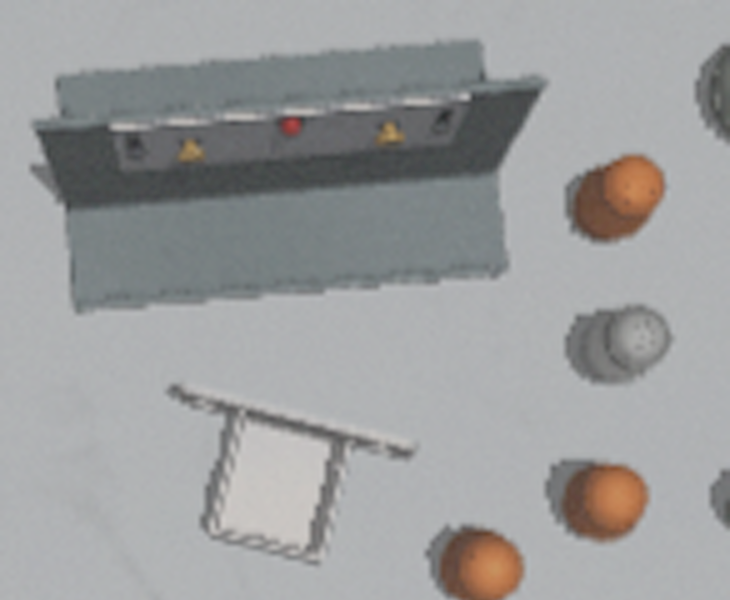

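Enlargement: a.png shows studs at (189,113) and (333,143), the catch at (263,86), holder plate-top corners at (90,308)/(228,400), and the salt cap near (464,385). b.png shows studs at (190,150) and (391,131), the catch at (291,126), the plate-top at (172,388)–(414,450), and the salt cap at (638,335). I'll triangulate these.

```bash
python3 - <<'E'
from h import *
P={'panL':((97,38),(37,122)),'panR':((457,105),(546,80)),'catch':((263,86),(291,126)),'studL':((189,113),(190,149)),'studR':((333,143),(391,130)),
'railTL':((143,46),(110,127)),'railTR':((400,97),(470,97)),
'plL':((90,308),(172,388)),'plR':((228,400),(414,450)),'rimFL':((33,404),(205,525)),'rimFR':((98,443),(320,560)),'salttop':((464,382),(640,335)),
'footFL':((64,332),(78,308)),'footFR':((404,432),(506,270)) }
for k,(a,b) in P.items():
    x,e=tri([rayT('scene',(230+a[0]/4-.375,160+a[1]/4-.375)),rayT('top',(232+b[0]/5-.4,170+b[1]/5-.4))])
    print(k,x.round(1),np.round(e,1))
E
```

```text
panL [597.6  81.1 196.4] [1.5 1.5]
panR [ 621.1 -166.1  201. ] [1.3 1.3]
catch [599.5 -43.6 191.5] [0.1 0.1]
studL [593.4   6.9 163.3] [1. 1.]
studR [604.  -93.3 164.4] [1.7 1.7]
railTL [595.6  44.4 199.6] [0.2 0.2]
railTR [ 613.4 -130.6  200. ] [0.4 0.4]
plL [486.8  13.3  70.3] [3.3 3.3]
plR [ 453.8 -114.4   67.5] [0.5 0.5]
rimFL [413.7  -3.1  46.2] [0.4 0.4]
rimFR [395.7 -65.2  52.4] [0.5 0.5]
salttop [ 514.  -231.9   89.4] [0. 0.]
footFL [536.9  72.4   8.9] [0.2 0.2]
footFR [ 562.2 -171.6    6.9] [1. 1.]
```

Everything agrees with the description:
- The stud line is at z≈164, with the catch 27 mm above it and the rail top at 200.
- Stand yaw is about +0.10, and the rail centre is about (605,-43).
- Holder origin is about (438.5,-42.6) with yaw about -0.25.
- The salt is at (514,-232).

Next I move above the holder.

```bash
python3 -m crank '[[[-1,-0.95,0,0,0,0,85],[-1,-0.95,0,0,0,0,85],[-1,-0.95,0,0,0,0,85],[-1,-0.95,0,0,0,0,85],[-1,-0.95,0,0,0,0,85],[-1,-0.95,0,0,0,0,85],[-1,-0.95,0,0,0,0,85],[-1,-0.95,0,0,0,0,85]]]' 60
python3 -m crank '[[[-1,-0.95,0,0,0,0,85],[-1,-0.95,0,0,0,0,85],[-1,-0.95,0,0,0,0,85],[-1,-0.95,0,0,0,0,85],[-1,-0.95,0,0,0,0,85],[-1,-0.95,0,0,0,-0.5,85],[-1,-0.85,0,0,0,-0.9,85],[0,0,0.5,0,0,0,85]]]'
python3 -m crank '[[[0,0,1,0,0,0,85],[0,0,0.5,0,0,0,85],[0,0,0,0,0,0,85],[0,0,0,0,0,0,85],[0,0,0,0,0,0,85],[0,0,0,0,0,0,85],[0,0,0,0,0,0,85],[0,0,0,0,0,0,85]]]'
cat >look.py <<'E'
from h import *
import sys
s=sense();i=capture('wrist');np.savez('pics/'+sys.argv[1],p=s['eef_pos'],q=s['ee_rot'])
cv2.imwrite(f'pics/{sys.argv[1]}.png',i);print(s['time_s'],s['eef_pos'],s['ee_rot'],s['force'])
E
python3 look.py w1
```

```text
time_s: 0.9
eef_pos: [325.9, 213.4, 249.9]
ee_rot: [-0.0, 0.223, 0.975, -0.0]
force: [-0.6, -0.0, -0.0]
grip_width: 0.995
grip_force: 0.0
time_s: 1.7
eef_pos: [415.9, -10.7, 238.0]
ee_rot: [0.001, 0.126, 0.992, -0.0]
force: [-0.3, -0.5, 0.4]
grip_width: 0.999
grip_force: 0.0
time_s: 2.5
eef_pos: [414.3, -7.8, 200.2]
ee_rot: [0.0, 0.127, 0.992, -0.0]
force: [-0.2, -1.2, -0.0]
grip_width: 0.996
grip_force: 0.0
2.5 [414.30656957  -7.83178188 200.22815042] [ 2.22160925e-04  1.26792006e-01  9.91929299e-01 -5.50290988e-05] [-0.17770722 -1.22240644 -0.00879848]
```

View pics/w1.png

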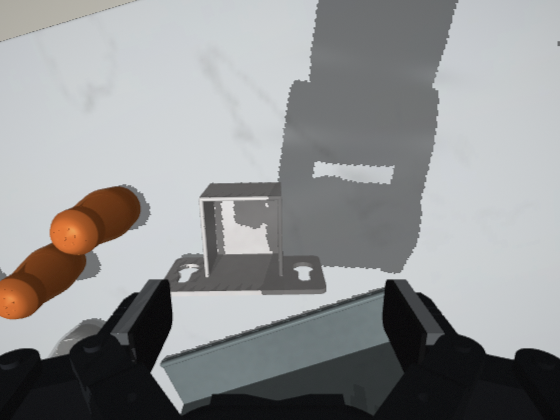

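The wrist view shows the holder centred near column 242: front rim corners at about (200,198) and (281,197), back edge of the plate top from (166,291) to (326,290). The plate looks level, so the yaw is right.

```bash
python3 - <<'E'
from h import *
a=[plane('wrist',p,50) for p in((200,198),(281.5,197))];b=[plane('wrist',p,74) for p in((166,291.5),(326,290))]
s=[plane('wrist',p,50) for p in((211,203),(272,203),(206,270),(282,270))]
for x in a+b+s: print(x.round(1))
am=(a[0]+a[1])/2;bm=(b[0]+b[1])/2
for d in(a[1]-a[0],b[1]-b[0]): print(np.linalg.norm(d[:2]),-np.arctan2(d[0],d[1]))
print('front',am,'plate',bm,(bm-am),np.linalg.norm((bm-am)[:2]))
E
```

```text
[396.  -64.7  50. ]
[411.1  -3.5  50. ]
[ 455.3 -106.4   74. ]
[484.7  12.7  74. ]
[402.  -57.7  50. ]
[413.9 -11.8  50. ]
[455.8 -79.1  50. ]
[471.4 -18.4  50. ]
63.09913746014684 -0.24042146819183405
122.68901515973782 -0.24253996840997802
front [403.56151851 -34.10190794  50.        ] plate [469.98716375 -46.88320702  74.        ] [ 66.42564524 -12.78129909  24.        ] 67.64412725178714
```

```bash
python3 -m crank '[[[-0.5,-0.6,0,0,0,-0.08,85],[-0.23,-0.52,0,0,0,0,85],[0,0,1,0,0,0,85],[0,0,1,0,0,0,85],[0,0,1,0,0,0,85],[0,0,0.8,0,0,0,85],[0,0,0,0,0,0,85],[0,0,0,0,0,0,85]]]'
python3 look.py w2
```

```text
time_s: 3.35
eef_pos: [425.3, -39.6, 105.5]
ee_rot: [0.0, 0.121, 0.993, -0.0]
force: [-0.3, -0.0, 0.4]
grip_width: 0.994
grip_force: 0.0
3.35 [425.27918675 -39.57963703 105.52561061] [ 8.57491245e-05  1.21261429e-01  9.92620601e-01 -2.07182020e-05] [-0.31243896 -0.02679421  0.37939675]
```

View pics/w2.png

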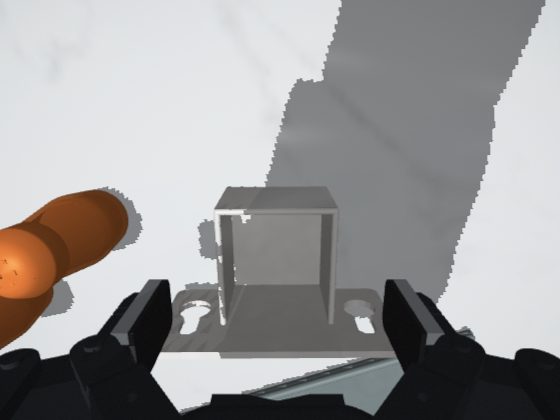

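The box is centred between the fingers: rim from 216 to 338, middle 277. I descend and grasp.

```bash
python3 -c "
from h import *
print(plane('wrist',(216,210.5),50),plane('wrist',(338,210.5),50))"
python3 -m crank '[[[0,0,1,0,0,0,85],[0,0,1,0,0,0,85],[0,0,0.46,0,0,0,85],[0,0,0,0,0,0,85],[0,0,0,0,0,0,60],[0,0,0,0,0,0,60],[0,0,0,0,0,0,60],[0,0,0,0,0,0,60]]]' 60
python3 -m crank '[[[0,0,0,0,0,0,60],[0,0,0,0,0,0,60],[0,0,-0.5,0,0,0,60],[0,0,-1,0,0,0,60],[0,0,-1,0,0,0,60],[0,0,-1,0,0,0,60],[0,0,0,0,0,0,60],[0,0,0,0,0,0,60]]]'
python3 look.py w3
```

```text
[396.76752319 -64.87701395  50.        ] [411.76745702  -4.06965669  50.        ]
time_s: 4.2
eef_pos: [425.8, -39.7, 45.1]
ee_rot: [0.001, 0.121, 0.993, -0.0]
force: [-2.4, 1.0, 8.6]
grip_width: 0.737
grip_force: 66.2
time_s: 5.0
eef_pos: [424.9, -39.4, 131.2]
ee_rot: [0.0, 0.121, 0.993, -0.0]
force: [-0.1, -1.0, -2.9]
grip_width: 0.736
grip_force: 66.9
5.0 [424.92761411 -39.44413117 131.15078583] [ 4.68833592e-04  1.21245141e-01  9.92622476e-01 -1.30050819e-04] [-0.05262342 -1.02804818 -2.89084905]
```

View pics/w3.png

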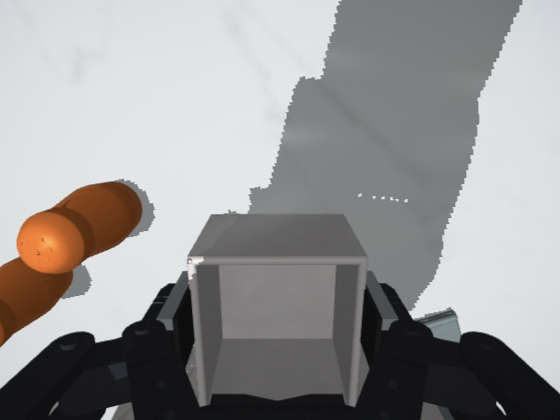

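The holder is gripped and lifted. Its front rim runs from about (189,261) to (367,261), and it is level. I work out the in-hand offset.

```bash
python3 - <<'E'
from h import *
i=cv2.imread('pics/w3.png').astype(int).sum(2)
for c in(230,280,330): print(c,i[205:275:2,c])
for r in(259,262,265,268): print(r,i[r,180:200],i[r,355:375])
m=camera_model('wrist');T=m['T_tool_cam']
for v in(257,261,265):
  for z in(-6,-5,-7):
    L=[]
    for u in(189,367):
        d=T[:3,:3]@np.array([(u-m['cx'])/m['fx'],-(v-m['cy'])/m['fy'],-1]);o=T[:3,3];L.append(o+d*(z-o[2])/d[2])
    print(v,z,np.round(L,1).tolist())
E
```

```text
230 [691 691 620 441 384 336 339 340 342 344 337 322 322 323 320 316 315 314
 312 306 303 300 299 300 296 288 361 398 402 369 380 385 385 385 384]
280 [407 407 404 403 388 330 323 320 319 317 312 305 301 300 295 295 293 294
 295 293 290 289 289 288 288 286 363 403 403 369 387 395 393 390 392]
330 [387 383 384 383 362 292 289 288 286 286 283 285 284 287 291 288 287 286
 284 285 285 282 286 285 286 291 362 401 399 365 387 397 395 397 400]
259 [686 686 686 686 686 686 631 470 379 388 395 462 616 677 678 678 679 679
 679 677] [398 399 401 398 397 398 400 400 400 395 384 365 353 370 388 389 387 389
 386 388]
262 [686 686 686 686 686 686 647 485 493 660 700 588 609 699 700 700 700 699
 618 495] [385 384 385 383 383 382 384 384 387 390 380 364 357 374 388 390 386 387
 386 386]
265 [686 686 686 686 685 685 657 621 658 685 695 689 669 627 560 472 363 305
 303 279] [249 254 255 287 327 354 373 385 391 388 379 360 365 384 387 387 388 389
 388 387]
268 [687 686 686 687 687 686 686 651 646 681 693 691 676 643 565 439 310 249
 244 244] [239 243 255 294 336 358 374 387 389 385 373 353 369 386 385 387 387 387
 388 388]
257 -6 [[23.8, -30.9, -6.0], [23.8, 31.5, -6.0]]
257 -5 [[23.3, -31.2, -5.0], [23.4, 31.7, -5.0]]
257 -7 [[24.2, -30.6, -7.0], [24.3, 31.2, -7.0]]
261 -6 [[22.2, -31.0, -6.0], [22.3, 31.6, -6.0]]
261 -5 [[21.8, -31.3, -5.0], [21.8, 31.9, -5.0]]
261 -7 [[22.7, -30.7, -7.0], [22.8, 31.3, -7.0]]
265 -6 [[20.7, -31.1, -6.0], [20.8, 31.7, -6.0]]
265 -5 [[20.2, -31.4, -5.0], [20.3, 32.0, -5.0]]
265 -7 [[21.2, -30.9, -7.0], [21.2, 31.4, -7.0]]
```

```bash
python3 -m crank '[[[0,0,-0.86,0,0,0,60],[0,0,-0.86,0,0,0,60],[0,0,0,0,0,-0.82,60],[0,0,0,0,0,-0.82,60],[0,0,0,0,0,-0.82,60],[0,0,0,0,0,0,60],[0,0,0,0,0,0,60],[0,0,0,0,0,0,60]]]'
cat > go.py <<'E'
from h import *
import sys
x,y,z,yaw=map(float,sys.argv[1:5]);s=sense();q=s['ee_rot'];M=R.from_quat([q[1],q[2],q[3],q[0]])
f=-M.as_matrix()[:,0];cur=np.arctan2(f[1],f[0])
D=M.inv().apply(np.array([x,y,z])-s['eef_pos'])
T=R.from_euler('z',yaw)*R.from_matrix(np.array([[-1,0,0],[0,1,0],[0,0,-1]]))
print(s['eef_pos'].round(1),'yaw',cur.round(4),'shift',(D/25).round(3),'turn',((M.inv()*T).as_rotvec(degrees=True)/8).round(3),'F',s['force'].round(1),'t',s['time_s'])
E
python3 go.py 522.4 -51.6 174 .101
python3 - <<'E'
from h import *
# sub-pixel brass / red blobs in the start pictures
C={}
for n,box in(('scene',(230,330,165,220)),('top',(255,330,185,210))):
    i=cv2.imread(f'pics/{n}0.png');h=cv2.cvtColor(i,cv2.COLOR_BGR2HSV)
    for k,(lo,hi) in {'brass':((10,80,60),(32,255,255)),'red':((170,110,50),(180,255,255))}.items():
        m=cv2.inRange(h,lo,hi)
        w=np.zeros_like(m);w[box[2]:box[3],box[0]:box[1]]=m[box[2]:box[3],box[0]:box[1]]
        _,_,st,ce=cv2.connectedComponentsWithStats(w)
        C[n,k]=sorted([tuple(c) for c,a in zip(ce[1:],st[1:]) if a[4]>3]);print(n,k,np.round(C[n,k],1).tolist(),st[1:,2:].tolist())
for k in('brass','red'):
    for a,b in zip(C['scene',k],C['top',k]):
        x,e=tri([rayT('scene',a),rayT('top',b)]);print(k,x.round(1),np.round(e,1))
E
```

```text
time_s: 5.85
eef_pos: [424.9, -39.4, 173.6]
ee_rot: [-0.0, -0.049, 0.999, 0.0]
force: [0.1, -0.2, -2.6]
grip_width: 0.734
grip_force: 67.1
[424.9 -39.4 173.6] yaw 0.0981 shift [-3.835 -0.866 -0.021] turn [ 0.003 -0.006 -0.021] F [ 0.1 -0.2 -2.6] t 5.85
scene brass [[237.4, 187.7], [237.5, 199.8], [276.6, 187.9], [312.8, 195.7]] [[15, 4, 21], [4, 5, 17], [1, 1, 1], [5, 5, 17], [16, 4, 22]]
scene red [] [[1, 1, 1], [1, 1, 1], [1, 1, 1]]
top brass [[269.9, 199.9], [309.4, 196.2]] [[6, 5, 17], [5, 4, 15]]
top red [] [[1, 1, 1], [1, 1, 1], [1, 2, 2]]
brass [552.3  39.4 182.9] [49.3 49.3]
brass [526.4 -30.5 197.2] [89.3 89.3]
```

```bash
python3 -m crank '[[[-0.95,-0.22,0,0,0,0,60],[-0.95,-0.22,0,0,0,0,60],[-0.95,-0.22,0,0,0,0,60],[-0.95,-0.22,0,0,0,0,60],[0,0,0,0,0,-0.02,60],[0,0,0,0,0,0,60],[0,0,0,0,0,0,60],[0,0,0,0,0,0,60]]]'
python3 - <<'E'
from h import *
for a,b in(((276.6,187.9),(269.9,199.9)),((312.8,195.7),(309.4,196.2))):
    x,e=tri([rayT('scene',a),rayT('top',b)]);print(x.round(1),np.round(e,1))
for n in('scene','top'): cv2.imwrite(f'pics/{n}1.png',capture(n))
a=cv2.resize(cv2.imread('pics/scene1.png')[150:260,240:350],(440,440),interpolation=2);b=cv2.resize(cv2.imread('pics/top1.png')[180:260,245:335],(360,320),interpolation=2)
b=cv2.copyMakeBorder(b,0,120,0,0,0);c=np.hstack([a,b]);cv2.imwrite('pics/c1.png',np.clip(255*(c/255.)**.6,0,255).astype('uint8'))
E
python3 go.py 557.2 -48.1 174 .101
```

```text
time_s: 6.65
eef_pos: [521.2, -51.8, 174.1]
ee_rot: [-0.0, -0.051, 0.999, 0.0]
force: [0.1, -0.6, -1.9]
grip_width: 0.73
grip_force: 67.1
[591.8   6.3 164.1] [1.2 1.2]
[603.  -92.9 163.6] [1. 1.]
[521.4 -51.8 174.2] yaw 0.1029 shift [-1.44   0.     0.007] turn [-0.001  0.001  0.013] F [-0.6 -0.  -1.6] t 6.75
```

View pics/c1.png

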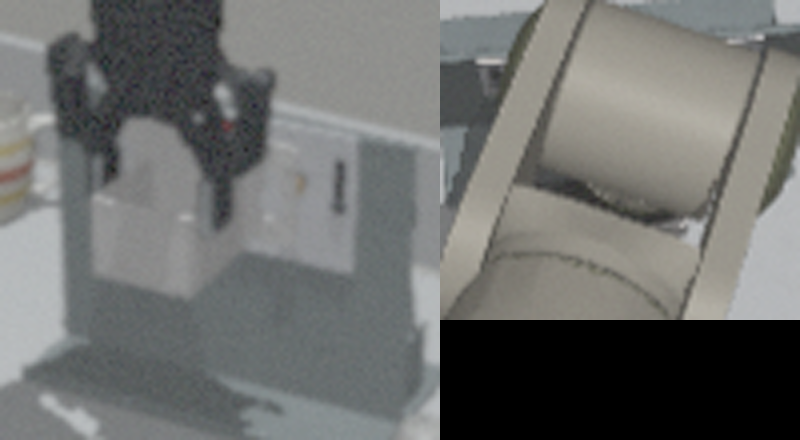

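The holder faces the rail squarely in front of it, with the right stud still visible beside it at about (297,185). I advance, feeling the force.

```bash
python3 -m crank '[[[-0.4,0,0,0,0,0,60],[-0.4,0,0,0,0,0,60],[0,0,0,0,0,0,60],[0,0,0,0,0,0,60],[-0.05,0,0,0,0,0,60],[-0.05,0,0,0,0,0,60],[0,0,0,0,0,0,60],[0,0,0,0,0,0,60]]]'; python3 go.py 557.2 -48.1 174 .101
python3 -m crank '[[[-0.05,0,0,0,0,0,60],[-0.05,0,0,0,0,0,60],[0,0,0,0,0,0,60],[0,0,0,0,0,0,60],[0,0,0,0,0,0,60],[0,0,0,0,0,0,60],[0,0,0,0,0,0,60],[0,0,0,0,0,0,60]]]'; python3 go.py 557.2 -48.1 174 .101
```

```text
time_s: 7.55
eef_pos: [544.1, -49.6, 174.0]
ee_rot: [0.0, -0.052, 0.999, 0.0]
force: [0.4, 0.1, -2.2]
grip_width: 0.733
grip_force: 67.1
[544.1 -49.6 174. ] yaw 0.1031 shift [-0.529  0.004  0.002] turn [0.    0.    0.015] F [ 0.4  0.1 -2.2] t 7.55
time_s: 8.35
eef_pos: [546.6, -49.3, 174.0]
ee_rot: [0.0, -0.052, 0.999, -0.0]
force: [0.7, -0.4, -1.7]
grip_width: 0.731
grip_force: 67.1
[546.6 -49.3 174. ] yaw 0.1031 shift [-0.427  0.004  0.001] turn [-0.     0.     0.015] F [ 0.7 -0.4 -1.7] t 8.35
```

```bash
python3 -m crank '[[[-0.05,0,0,0,0,0,60],[-0.05,0,0,0,0,0,60],[0,0,0,0,0,0,60],[0,0,0,0,0,0,60],[0,0,0,0,0,0,60],[0,0,0,0,0,0,60],[0,0,0,0,0,0,60],[0,0,0,0,0,0,60]]]'
python3 -m crank '[[[-0.04,0,0,0,0,0,60],[-0.04,0,0,0,0,0,60],[0,0,0,0,0,0,60],[0,0,0,0,0,0,60],[0,0,0,0,0,0,60],[0,0,0,0,0,0,60],[0,0,0,0,0,0,60],[0,0,0,0,0,0,60]]]'; python3 go.py 557.2 -48.1 174 .101
```

```text
time_s: 9.15
eef_pos: [549.0, -49.0, 173.9]
ee_rot: [-0.0, -0.052, 0.999, 0.0]
force: [-2.0, -0.3, -2.1]
grip_width: 0.734
grip_force: 67.1
time_s: 9.95
eef_pos: [551.0, -48.8, 174.0]
ee_rot: [-0.0, -0.052, 0.999, 0.0]
force: [-3.4, -0.8, -2.9]
grip_width: 0.733
grip_force: 67.1
[551.  -48.8 174. ] yaw 0.1031 shift [-0.248  0.004 -0.001] turn [ 0.    -0.001  0.015] F [-3.4 -0.8 -2.9] t 9.95
```

The force follows the catch spring (about 2.4 N and rising gently), so the eyes appear to be passing over the heads. I continue in small steps.

```bash
python3 -m crank '[[[-0.04,0,0,0,0,0,60],[-0.04,0,0,0,0,0,60],[0,0,0,0,0,0,60],[0,0,0,0,0,0,60],[0,0,0,0,0,0,60],[0,0,0,0,0,0,60],[0,0,0,0,0,0,60],[0,0,0,0,0,0,60]]]'
python3 -m crank '[[[-0.04,0,0,0,0,0,60],[0,0,0,0,0,0,60],[0,0,0,0,0,0,60],[-0.04,0,0,0,0,0,60],[0,0,0,0,0,0,60],[0,0,0,0,0,0,60],[0,0,0,0,0,0,60],[0,0,0,0,0,0,60]]]'; python3 go.py 557.2 -48.1 174 .101
```

```text
time_s: 10.75
eef_pos: [553.0, -48.6, 174.0]
ee_rot: [-0.0, -0.052, 0.999, 0.0]
force: [-3.1, -0.7, -2.1]
grip_width: 0.733
grip_force: 67.2
time_s: 11.55
eef_pos: [555.0, -48.4, 174.0]
ee_rot: [-0.0, -0.052, 0.999, 0.0]
force: [-4.8, 0.2, -3.2]
grip_width: 0.736
grip_force: 67.2
[555.  -48.4 174. ] yaw 0.1032 shift [-0.088  0.003 -0.001] turn [ 0.    -0.001  0.016] F [-4.8  0.2 -3.2] t 11.55
```

```bash
python3 -m crank '[[[-0.04,0,0,0,0,0,60],[0,0,0,0,0,0,60],[0,0,0,0,0,0,60],[0,0,0,0,0,0,60],[0,0,0,0,0,0,60],[0,0,0,0,0,0,60],[0,0,0,0,0,0,60],[0,0,0,0,0,0,60]]]'
python3 -m crank '[[[-0.04,0,0,0,0,0,60],[0,0,0,0,0,0,60],[0,0,0,0,0,0,60],[0,0,0,0,0,0,60],[0,0,0,0,0,0,60],[0,0,0,0,0,0,60],[0,0,0,0,0,0,60],[0,0,0,0,0,0,60]]]'; python3 go.py 557.2 -48.1 174 .101
```

```text
time_s: 12.35
eef_pos: [555.8, -48.3, 173.9]
ee_rot: [-0.0, -0.051, 0.999, 0.0]
force: [-6.4, -0.3, -3.3]
grip_width: 0.736
grip_force: 67.2
time_s: 13.15
eef_pos: [556.0, -48.2, 173.9]
ee_rot: [-0.002, -0.051, 0.999, 0.0]
force: [-11.9, -0.3, 0.0]
grip_width: 0.734
grip_force: 67.5
[556.  -48.2 173.9] yaw 0.1023 shift [-0.048  0.    -0.006] turn [ 0.004 -0.023  0.01 ] F [-11.9  -0.3   0. ] t 13.15
```

The plate is flat on the rail at x≈555.8. I ease the pressure slightly and slide down in small, watched steps.

```bash
python3 -m crank '[[[0.02,0,0,0,0,0,60],[0,0,0.04,0,0,0,60],[0,0,0.04,0,0,0,60],[0,0,0.04,0,0,0,60],[0,0,0.04,0,0,0,60],[0,0,0,0,0,0,60],[0,0,0,0,0,0,60],[0,0,0,0,0,0,60]]]'
python3 -m crank '[[[0,0,0.04,0,0,0,60],[0,0,0.04,0,0,0,60],[0,0,0,0,0,0,60],[0,0,0,0,0,0,60],[0,0,0,0,0,0,60],[0,0,0,0,0,0,60],[0,0,0,0,0,0,60],[0,0,0,0,0,0,60]]]'; python3 go.py 556 -48.2 154 .101
```

```text
time_s: 13.95
eef_pos: [556.0, -48.4, 170.4]
ee_rot: [-0.001, -0.051, 0.999, -0.0]
force: [-10.3, -0.7, 2.3]
grip_width: 0.736
grip_force: 67.8
time_s: 14.75
eef_pos: [556.0, -48.4, 168.4]
ee_rot: [-0.001, -0.051, 0.999, -0.0]
force: [-10.7, -0.7, 2.7]
grip_width: 0.735
grip_force: 67.7
[556.  -48.4 168.4] yaw 0.1025 shift [-0.003  0.007  0.577] turn [-0.    -0.011  0.011] F [-10.7  -0.7   2.7] t 14.75
```

```bash
python3 -m crank '[[[0,0,0.04,0,0,0,60],[0,0,0.04,0,0,0,60],[0,0,0.04,0,0,0,60],[0,0,0.04,0,0,0,60],[0,0,0.04,0,0,0,60],[0,0,0,0,0,0,60],[0,0,0,0,0,0,60],[0,0,0,0,0,0,60]]]'
python3 -m crank '[[[0,0,0.04,0,0,0,60],[0,0,0.04,0,0,0,60],[0,0,0.04,0,0,0,60],[0,0,0.04,0,0,0,60],[0,0,0.04,0,0,0,60],[0,0,0,0,0,0,60],[0,0,0,0,0,0,60],[0,0,0,0,0,0,60]]]'; python3 go.py 556 -48.2 154 .101
```

```text
time_s: 15.55
eef_pos: [556.0, -48.4, 163.4]
ee_rot: [-0.001, -0.051, 0.999, -0.0]
force: [-11.2, -1.2, 2.4]
grip_width: 0.731
grip_force: 67.7
time_s: 16.35
eef_pos: [555.8, -48.3, 157.2]
ee_rot: [-0.001, -0.051, 0.999, 0.0]
force: [-6.0, -1.6, -7.0]
grip_width: 0.734
grip_force: 66.9
[555.8 -48.3 157.2] yaw 0.1024 shift [-0.008  0.004  0.129] turn [ 0.004 -0.018  0.01 ] F [-6.  -1.6 -7. ] t 16.35
```

The catch dome is now riding over the plate's top edge (pressure dropped, and the holder is being pulled down). I finish the last millimetres gently.

```bash
python3 -m crank '[[[0,0,0.04,0,0,0,60],[0,0,0.04,0,0,0,60],[0,0,0,0,0,0,60],[0,0,0,0,0,0,60],[0,0,0,0,0,0,60],[0,0,0,0,0,0,60],[0,0,0,0,0,0,60],[0,0,0,0,0,0,60]]]'; python3 go.py 556 -48.2 154 .101
python3 -m crank '[[[0,0,0.04,0,0,0,60],[0,0,0,0,0,0,60],[0,0,0,0,0,0,60],[0,0,0,0,0,0,60],[0,0,0,0,0,0,60],[0,0,0,0,0,0,60],[0,0,0,0,0,0,60],[0,0,0,0,0,0,60]]]'; python3 go.py 556 -48.2 154 .101
```

```text
time_s: 17.15
eef_pos: [556.0, -48.3, 156.1]
ee_rot: [-0.001, -0.051, 0.999, 0.0]
force: [-9.2, -1.0, -0.4]
grip_width: 0.73
grip_force: 67.6
[556.  -48.3 156.1] yaw 0.1022 shift [-0.     0.006  0.082] turn [ 0.002 -0.011  0.008] F [-9.2 -1.  -0.4] t 17.15
time_s: 17.95
eef_pos: [556.0, -48.4, 155.2]
ee_rot: [-0.001, -0.051, 0.999, 0.0]
force: [-9.9, -1.3, 0.9]
grip_width: 0.734
grip_force: 67.9
[556.  -48.4 155.2] yaw 0.1021 shift [0.001 0.007 0.048] turn [ 0.001 -0.01   0.008] F [-9.9 -1.3  0.9] t 17.95
```

```bash
python3 -m crank '[[[0,0,0.04,0,0,0,60],[0,0,0,0,0,0,60],[0,0,0,0,0,0,60],[0,0,0,0,0,0,60],[0,0,0,0,0,0,60],[0,0,0,0,0,0,60],[0,0,0,0,0,0,60],[0,0,0,0,0,0,60]]]'; python3 go.py 556 -48.2 154 .101
python3 -m crank '[[[0,0,0.03,0,0,0,60],[0,0,0,0,0,0,60],[0,0,0,0,0,0,60],[0,0,0,0,0,0,60],[0,0,0,0,0,0,60],[0,0,0,0,0,0,60],[0,0,0,0,0,0,60],[0,0,0,0,0,0,60]]]'; python3 go.py 556 -48.2 154 .101
```

```text
time_s: 18.75
eef_pos: [556.0, -48.4, 154.2]
ee_rot: [-0.001, -0.051, 0.999, -0.0]
force: [-9.8, -0.8, 1.4]
grip_width: 0.736
grip_force: 68.0
[556.  -48.4 154.2] yaw 0.1021 shift [0.    0.01  0.009] turn [ 0.    -0.01   0.008] F [-9.8 -0.8  1.4] t 18.75
time_s: 19.55
eef_pos: [556.0, -48.4, 153.5]
ee_rot: [-0.001, -0.051, 0.999, -0.0]
force: [-10.1, -1.6, 1.4]
grip_width: 0.735
grip_force: 68.0
[556.  -48.4 153.5] yaw 0.1021 shift [ 0.     0.01  -0.018] turn [ 0.    -0.01   0.008] F [-10.1  -1.6   1.4] t 19.55
```

```bash
python3 -m crank '[[[0,0,0.03,0,0,0,60],[0,0,0,0,0,0,60],[0,0,0,0,0,0,60],[0,0,0,0,0,0,60],[0,0,0,0,0,0,60],[0,0,0,0,0,0,60],[0,0,0,0,0,0,60],[0,0,0,0,0,0,60]]]'; python3 go.py 556 -48.2 154 .101
python3 -m crank '[[[0,0,0.02,0,0,0,60],[0,0,0,0,0,0,60],[0,0,0,0,0,0,60],[0,0,0,0,0,0,60],[0,0,0,0,0,0,60],[0,0,0,0,0,0,60],[0,0,0,0,0,0,60],[0,0,0,0,0,0,60]]]'; python3 go.py 556 -48.2 154 .101
```

```text
time_s: 20.35
eef_pos: [556.0, -48.4, 152.8]
ee_rot: [-0.001, -0.051, 0.999, -0.0]
force: [-10.6, -0.8, 2.5]
grip_width: 0.732
grip_force: 68.0
[556.  -48.4 152.8] yaw 0.1021 shift [ 0.     0.01  -0.048] turn [ 0.    -0.01   0.008] F [-10.6  -0.8   2.5] t 20.35
time_s: 21.15
eef_pos: [556.0, -48.4, 152.6]
ee_rot: [-0.001, -0.051, 0.999, -0.0]
force: [-11.5, -1.2, 4.2]
grip_width: 0.734
grip_force: 68.2
[556.  -48.4 152.6] yaw 0.1021 shift [ 0.001  0.009 -0.056] turn [-0.    -0.009  0.008] F [-11.5  -1.2   4.2] t 21.15
```

```bash
python3 -m crank '[[[0,0,0.03,0,0,0,60],[0,0,0,0,0,0,60],[0,0,0,0,0,0,60],[0,0,0,0,0,0,60],[0,0,0,0,0,0,60],[0,0,0,0,0,0,60],[0,0,0,0,0,0,60],[0,0,0,0,0,0,60]]]'; python3 go.py 556 -48.2 154 .101; python3 - <<'E'
from h import *
c=np.hstack([cv2.resize(capture('scene')[150:260,240:350],(440,440),interpolation=2),cv2.resize(capture('wrist')[200:420,80:480],None,fx=.9,fy=2,interpolation=2)])
cv2.imwrite('pics/c2.png',np.clip(255*(c/255.)**.6,0,255).astype('uint8'))
E
```

```text
time_s: 21.95
eef_pos: [556.0, -48.5, 152.4]
ee_rot: [-0.0, -0.051, 0.999, -0.0]
force: [-13.6, 0.1, 8.6]
grip_width: 0.735
grip_force: 68.8
[556.  -48.5 152.4] yaw 0.1021 shift [ 0.001  0.01  -0.063] turn [-0.002 -0.007  0.008] F [-13.6   0.1   8.6] t 21.95
```

View pics/c2.png

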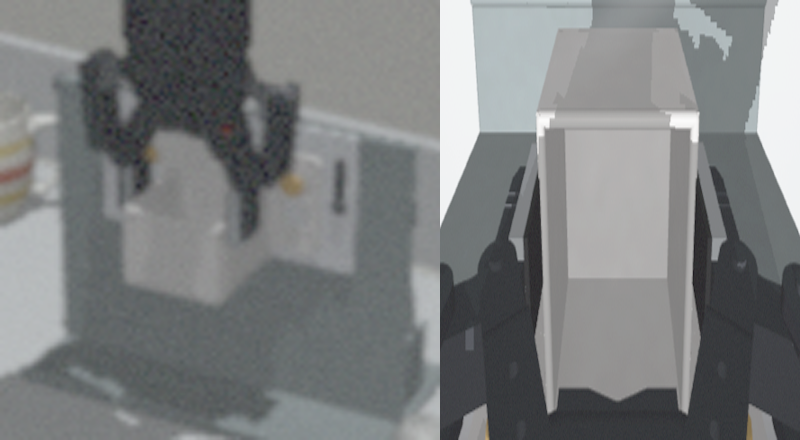

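The stop is reached (8.6 N up at z 152.4), and a brass head shows in front of the plate ear at (292,185) with the red pin above. I relax the pressure, release, and lift.

```bash
python3 -m crank '[[[0.02,0,-0.04,0,0,0,60],[0,0,0,0,0,0,60],[0,0,0,0,0,0,85],[0,0,0,0,0,0,85],[0,0,0,0,0,0,85],[0,0,0,0,0,0,85],[0,0,0,0,0,0,85],[0,0,0,0,0,0,85]]]' 20; python3 go.py 556 -48.2 154 .101
python3 -m crank '[[[0,0,-0.4,0,0,0,85],[0,0,-0.6,0,0,0,85],[0,0,-1,0,0,0,85],[0,0,-1,0,0,0,85],[0.8,0,-0.5,0,0,0,85],[0.8,0,0,0,0,0,85],[0,0,0,0,0,0,85],[0,0,0,0,0,0,85]]]'; python3 look.py w5
```

```text
time_s: 22.85
eef_pos: [556.2, -48.3, 152.3]
ee_rot: [0.0, -0.052, 0.999, -0.0]
force: [-0.3, -0.1, -0.3]
grip_width: 0.998
grip_force: 0.0
[556.2 -48.3 152.3] yaw 0.1032 shift [ 0.006  0.004 -0.069] turn [-0.001  0.002  0.016] F [-0.3 -0.1 -0.3] t 22.85
time_s: 23.65
eef_pos: [516.6, -52.5, 240.4]
ee_rot: [0.001, -0.051, 0.999, -0.0]
force: [-0.3, 0.5, -0.6]
grip_width: 0.994
grip_force: 0.0
23.65 [516.60227199 -52.48361213 240.40088719] [ 5.49089677e-04 -5.13926488e-02  9.98678362e-01 -1.51535161e-04] [-0.32866037  0.51384956 -0.56437689]
```

View pics/w5.png

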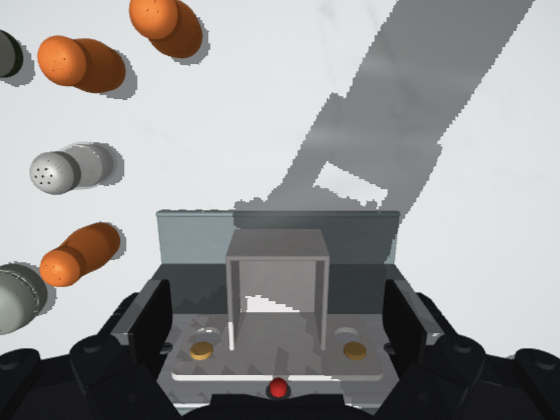

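The wrist view confirms the holder is home. Both brass heads, at (202,350) and (355,350), sit in front of the plate at the slot tops, and the red catch at (278,387) is out over the plate's top edge. The salt's cap is at (50,172).

```bash
python3 - <<'E'
from h import *
s=rayT('scene',(230+464/4-.375,160+382/4-.375));t=rayT('top',(232+640/5-.4,170+335/5-.4));w=rayT('wrist',(42,174))
for k,l in(('all',[s,t,w]),('s,w',[s,w]),('t,w',[t,w])):
    x,e=tri(l);print(k,x.round(1),np.round(e,1))
print('wrist z90',plane('wrist',(42,174),90))
# base circle far-right extreme (contact on table): edges in wrist
print('base',plane('wrist',(113,163),0))
a=plane('wrist',(226.5,258),158.4);b=plane('wrist',(329,258),158.4);print('rim',a,b,(a+b)/2,np.linalg.norm(a-b))
m=(a+b)/2;print('box centre',m[:2]+36*np.array([.995,.1]))
p=np.array([556.0,-48.4]);print('box by tcp',p+12.2*np.array([.9947,.1025]))
# catch
print('catch nose',plane('wrist',(278,387),162.4+27))
i=cv2.imread('pics/w5.png');g=cv2.cvtColor(i,cv2.COLOR_BGR2GRAY)
for r in(150,160,170,180): print(r,g[r,20:130:3])
E
python3 go.py 514 -232 200 .103
```

```text
all [ 513.6 -232.1   89.7] [0.  0.4 0.4]
s,w [ 513.3 -232.2   89.8] [0.1 0.1]
t,w [ 513.5 -231.9   90. ] [0.4 0.4]
wrist z90 [ 513.16594385 -232.02060608   90.        ]
base [ 518.40488143 -216.92392232    0.        ]
rim [536.09710745 -81.47494695 158.4       ] [529.57596098 -19.12353384 158.4       ] [532.83653422 -50.29924039 158.4       ] 62.69149917499598
box centre [568.65653422 -46.69924039]
box by tcp [568.13534 -47.1495 ]
catch nose [600.92279484 -43.05026191 189.4       ]
150 [224 224 224 224 225 225 224 225 225 225 226 226 221 198 195 152 144 140
 143 141 138 138 141 140 134 117 109  99  97 100 115 127 194 228 228 228
 228]
160 [224 224 225 225 218 156 173 178 179 146 165 157 146 139 132 123  75  72
  71 136 134 137 136 135 137 135 133 108 102  94  92 105 114 129 129 228
 228]
170 [224 224 225 193 187 198  79 199 197 219 235 227 194 164 147 134 123 115
  70  68  87 129 128 127 126 129 128 124  96  91  91 110 121 128 128 229
 228]
180 [224 224 224 225 168 192 195 192 196 196 192 193 185 167 148 129 120 110
  70  67 102 123 121 120 122 123 106  94 113 123 128 128 128 129 224 229
 229]
[516.8 -52.5 240. ] yaw 0.103 shift [ 0.85  -7.132  1.601] turn [-0.001  0.004 -0.   ] F [-0.5  0.8 -0.1] t 23.7
```

Three views agree on the salt at (513.6,-232.0) with its top at 89.8 mm. The box centre by vision matches the TCP record at (568.4,-47). I fetch the salt.

```bash
python3 -m crank '[[[0.1,-0.95,0,0,0,0,85],[0.1,-0.95,0,0,0,0,85],[0.1,-0.95,0,0,0,0,85],[0.1,-0.95,0,0,0,0,85],[0.1,-0.95,0,0,0,0,85],[0.1,-0.95,0,0,0,0,85],[0.15,-0.95,0,0,0,0,85],[0.1,-0.48,0,0,0,0,85]]]'
python3 -m crank '[[[0,0,1,0,0,0,85],[0,0,1,0,0,0,85],[0,0,1,0,0,0,85],[0,0,0.6,0,0,0,85],[0,0,0,0,0,0,85],[0,0,0,0,0,0,85],[0,0,0,0,0,0,85],[0,0,0,0,0,0,85]]]'; python3 go.py 513.6 -232 70 .103; python3 look.py w6
python3 - <<'E'
from h import *
i=cv2.imread('pics/w6.png');h=cv2.cvtColor(i,cv2.COLOR_BGR2HSV);g=cv2.GaussianBlur(cv2.cvtColor(i,cv2.COLOR_BGR2GRAY),(5,5),1)
s=sense();m=camera_model('wrist');T=np.eye(4);q=s['ee_rot'];T[:3,:3]=R.from_quat([*q[1:],q[0]]).as_matrix();T[:3,3]=s['eef_pos'];T=T@m['T_tool_cam']
c=np.linalg.inv(T)@np.array([513.6,-232,90,1]);print('predicted cap top px',m['cx']+m['fx']*c[0]/-c[2],m['cy']-m['fy']*c[1]/-c[2])
u=int(m['cx']+m['fx']*c[0]/-c[2]);v=int(m['cy']-m['fy']*c[1]/-c[2])
for r in range(max(v-60,0),min(v+60,419),15): print(r,g[r,170:390:5])
E
```

```text
time_s: 24.5
eef_pos: [513.8, -233.6, 239.2]
ee_rot: [-0.0, -0.051, 0.999, 0.0]
force: [-0.3, -0.9, -0.0]
grip_width: 0.994
grip_force: 0.0
time_s: 25.3
eef_pos: [513.9, -232.1, 150.7]
ee_rot: [0.001, -0.052, 0.999, -0.001]
force: [-0.1, -0.3, 0.7]
grip_width: 0.997
grip_force: 0.0
[ 513.9 -232.1  150.7] yaw 0.1032 shift [0.015 0.008 3.228] turn [-0.008  0.009  0.002] F [-0.1 -0.3  0.7] t 25.3
25.3 [ 513.87945909 -232.07784657  150.69292718] [ 6.57221847e-04 -5.15854069e-02  9.98668235e-01 -5.20755370e-04] [-0.08893143 -0.33400731  0.73585065]
predicted cap top px 277.13741737227446 246.43374145666147
186 [224 224 224 224 224 224 224 224 224 224 224 224 224 224 224 224 224 224
 224 208 138 120 120 121 125 130 131 132 133 133 134 134 134 134 134 133
 170 213 196 131 129 127 126 126]
201 [224 224 224 224 224 224 224 224 224 224 224 224 224 224 224 224 219 159
 154 147 148 148 146 146 146 143 131 133 133 133 132 131 131 132 210 217
 219 220 221 222 222 165 130 125]
216 [224 224 224 224 224 224 224 224 214 155 166 223 202 133 131 145 153 128
 104 110 111 112 110 108 103  96 134 124 127 1
[... 280 characters left out ...]
4 210 134 130 129 129 128 127 127  90  99
 105  74 107  76 106  79 100 101  90 104 125 124 125 124 125 125 124 124
 124 124 124 125 124 124 124 124]
261 [223 223 223 223 224 224 224 224 224 224 224 224 224 224 220 163 124 122
  86  93  96  99  99  96  88  98 124 125 125 124 124 124 125 124 125 124
 124 124 124 124 124 124 124 124]
276 [223 223 223 223 224 223 223 224 224 224 224 224 224 224 224 224 224 224
 224 223 141 125 124 124 124 124 124 124 124 125 124 124 124 124 124  65
  68  70  84  69  69  69  69  69]
291 [135 223 223 223 223 223 223 223 223 224 223 223 224 224 224 224  94  60
  62  63  62  59  58  60 121 124 124 124 124 124 124 124 124 124 123  68
  72  73  73  73  74  73  73  25]
```

The cap shows at columns 250–303 (centre 276), as predicted. I descend and grip.

```bash
python3 -m crank '[[[0,0,1,0,0,0,85],[0,0,1,0,0,0,85],[0,0,1,0,0,0,85],[0,0,0.23,0,0,0,85],[0,0,0,0,0,0,85],[0,0,0,0,0,0,40],[0,0,0,0,0,0,40],[0,0,0,0,0,0,40]]]' 40; python3 -m crank '[[[0,0,0,0,0,0,40],[0,0,0,0,0,0,40],[0,0,0,0,0,0,40],[0,0,0,0,0,0,40],[0,0,-1,0,0,0,40],[0,0,-1,0,0,0,40],[0,0,0,0,0,0,40],[0,0,0,0,0,0,40]]]';python3 go.py 568.4 -47 250 .103
```

```text
time_s: 26.15
eef_pos: [513.8, -232.2, 70.0]
ee_rot: [0.001, -0.052, 0.999, -0.001]
force: [0.2, -0.1, -1.5]
grip_width: 0.508
grip_force: 0.0
time_s: 26.95
eef_pos: [513.5, -231.9, 119.0]
ee_rot: [0.0, -0.052, 0.999, -0.0]
force: [-0.7, 0.6, -0.1]
grip_width: 0.47
grip_force: 0.0
[ 513.5 -231.9  119. ] yaw 0.1031 shift [-2.949  7.129 -5.242] turn [-0.002  0.002  0.001] F [-0.7  0.6 -0.1] t 26.95
```

The fingers stopped at the commanded 40 mm without touching; the neck is narrower than that. I check that the shaker still stands in place, then go down and close further.

```bash
python3 -m crank '[[[0,0,-1,0,0,0,85],[0,0,-0.27,0,0,0,85],[0,0,0,0,0,0,85],[0,0,0,0,0,0,85],[0,0,0,0,0,0,85],[0,0,0,0,0,0,85],[0,0,0,0,0,0,85],[0,0,0,0,0,0,85]]]'; python3 look.py w7; python3 go.py 513.6 -232 70 .103
python3 - <<'E'
from h import *
a,b=[cv2.imread(f'pics/{n}.png') for n in('w6','w7')]
print('mean diff',np.abs(a[150:270,200:360].astype(int)-b[150:270,200:360]).mean())
t=a[205:275,240:315];r=cv2.matchTemplate(b,t,cv2.TM_CCOEFF_NORMED);print(cv2.minMaxLoc(r)[1::2],'was (240,205)')
g=cv2.GaussianBlur(cv2.cvtColor(b,cv2.COLOR_BGR2GRAY),(5,5),1)
for r in range(130,275,12): print(r,g[r,200:360:5])
E
```

```text
time_s: 27.75
eef_pos: [513.4, -231.9, 150.5]
ee_rot: [-0.0, -0.052, 0.999, 0.0]
force: [-0.7, 0.0, 0.2]
grip_width: 0.993
grip_force: 0.0
27.75 [ 513.42894182 -231.90975072  150.54097307] [-1.15299644e-04 -5.15403186e-02  9.98670905e-01  7.87178727e-05] [-0.70791828  0.00631033  0.21189644]
[ 513.4 -231.9  150.6] yaw 0.1031 shift [-0.006 -0.005  3.224] turn [ 0.001 -0.001  0.001] F [-0.4 -0.2  0.3] t 27.8
mean diff 2.3578125
(0.9832514524459839, (240, 206)) was (240,205)
130 [223 223 223 223 223 223 223 223 223 223 223 223 223 223 223 222 222 222
 221 221 215 213 192 186 159 183 213 219 219 216 156 132]
142 [224 224 224 224 224 224 224 224 224 224 224 224 223 224 223 223 223 223
 222 222 221 221 220 220 219 218 218 210 141 137 136 135]
154 [224 224 224 224 224 224 224 224 224 224 224 224 224 224 224 224 224 224
 225 224 225 224 225 224 224 144 127 127 127 127 127 128]
166 [224 224 224 224 224 224 224 224 224 224 224 224 224 224 225 225 225 225
 225 225 225 224 159 126 127 127 126 126 126 126 126 128]
178 [224 224 224 224 224 224 224 224 224 224 224 224 224 224 225 224 225 224
 224 2
[... 431 characters left out ...]
 126 126 126 125 126 134]
226 [224 224 159 130 131 132 132 133 134 134 115 108 109 110 112 112 110 107
 103  97  89 120 125 125 125 125 125 125 125 125 125 125]
238 [224 224 204 131 132 132 132 131 131 125  97 103 108 112  80 117  62 109
 106 100  91 100 125 125 125 125 125 125 125 124 124 123]
250 [224 224 224 216 139 128 127 127 126 126  88  97 104  86 106  79 105 101
 102  99  86 121 125 125 125 125 125 124 125 124 124 124]
262 [224 224 224 224 224 224 224 224 222 160 124 121  85  94  97  99  99  95
  87 106 125 125 125 125 124 125 125 125 124 124 124 124]
274 [224 224 224 224 224 224 224 224 224 224 224 224 224 195 125 125 125 124
 124 124 125 125 125 124 124 124 125 124 124  62  74  75]
```

The shaker hasn't moved. I descend again and close fully.

```bash
python3 -m crank '[[[0,0,1,0,0,0,85],[0,0,1,0,0,0,85],[0,0,1,0,0,0,85],[0,0,0.23,0,0,0,85],[0,0,0,0,0,0,60],[0,0,0,0,0,0,5],[0,0,0,0,0,0,5],[0,0,0,0,0,0,5]]]' 40; python3 -m crank '[[[0,0,0,0,0,0,5],[0,0,0,0,0,0,5],[0,0,0,0,0,0,5],[0,0,0,0,0,0,5],[0,0,-0.5,0,0,0,5],[0,0,-0.5,0,0,0,5],[0,0,0,0,0,0,5],[0,0,0,0,0,0,5]]]';python3 go.py 568.4 -47 250 .103
```

```text
time_s: 28.6
eef_pos: [514.1, -232.2, 71.5]
ee_rot: [0.001, -0.052, 0.999, -0.001]
force: [-1.2, 1.5, 4.5]
grip_width: 0.387
grip_force: 39.0
time_s: 29.4
eef_pos: [513.6, -232.0, 95.5]
ee_rot: [0.0, -0.052, 0.999, -0.0]
force: [0.2, -0.2, -1.3]
grip_width: 0.38
grip_force: 39.3
[ 513.6 -232.    95.5] yaw 0.1031 shift [-2.947  7.132 -6.183] turn [-0.005  0.005  0.001] F [ 0.2 -0.2 -1.3] t 29.4
```

The salt is held (33 mm, 39 N). I raise it and carry it over the box.

```bash
python3 -m crank '[[[0,0,-1,0,0,0,5],[0,0,-1,0,0,0,5],[0,0,-1,0,0,0,5],[0,0,-1,0,0,0,5],[0,0,-1,0,0,0,5],[0,0,-1,0,0,0,5],[0,0,-0.4,0,0,0,5],[0,0,0,0,0,0,5]]]'
python3 -m crank '[[[-0.37,0.89,0,0,0,0,5],[-0.37,0.89,0,0,0,0,5],[-0.37,0.89,0,0,0,0,5],[-0.37,0.89,0,0,0,0,5],[-0.37,0.89,0,0,0,0,5],[-0.37,0.89,0,0,0,0,5],[-0.37,0.89,0,0,0,0,5],[-0.36,0.89,0,0,0,0,5]]]'
python3 -m crank '[[[0,0,0,0,0,0,5],[0,0,0,0,0,0,5],[0,0,0,0,0,0,5],[0,0,0,0,0,0,5],[0,0,0,0,0,0,5],[0,0,0,0,0,0,5],[0,0,0,0,0,0,5],[0,0,0,0,0,0,5]]]';python3 go.py 568.4 -47 190 .103;python3 look.py w8
python3 - <<'E'
from h import *
i=cv2.imread('pics/w8.png');g=cv2.GaussianBlur(cv2.cvtColor(i,cv2.COLOR_BGR2GRAY),(3,3),1)
print('front rim wall cols'); 
for r in(185,195,205,215,225): print(r,g[r,180:380:5])
for c in(240,310): print(c,g[150:330:5,c])
E
```

```text
time_s: 30.2
eef_pos: [513.7, -232.1, 255.5]
ee_rot: [0.001, -0.052, 0.999, -0.0]
force: [0.1, 0.2, -1.0]
grip_width: 0.382
grip_force: 39.5
time_s: 31.0
eef_pos: [568.3, -46.2, 252.9]
ee_rot: [-0.001, -0.052, 0.999, 0.001]
force: [0.5, -0.4, -1.6]
grip_width: 0.384
grip_force: 39.5
time_s: 31.8
eef_pos: [568.5, -47.4, 255.0]
ee_rot: [0.0, -0.051, 0.999, -0.0]
force: [0.0, 0.2, -2.1]
grip_width: 0.383
grip_force: 39.6
[568.5 -47.4 255. ] yaw 0.103 shift [0.003 0.015 2.6  ] turn [-0.  0.  0.] F [ 0.   0.2 -2.1] t 31.8
31.8 [568.49818519 -47.35096301 255.00489365] [ 1.35716049e-05 -5.14875346e-02  9.98673637e-01 -2.61008445e-05] [ 0.03215617  0.2147629  -2.12917365]
front rim wall cols
185 [159 157 158 159 159 158 157 156 157 165 191  89 136 163 247 247 248 248
 222 144 146 146 146 145 145 146 146 192 114 203 152 147 145 145 146 145
 146 147 149 148]
195 [159 158 160 159 158 158 160 161 159 169 206  89 188 204 245 246 246 238
 146 145 147 147 147 148 147 148 165 211 117 210 110 102 142 147 147 147
 148 147 149 150]
205 [159 160 159 159 159 160 159 159 160 159 218  90 129 165 243 236 152 147
 146 147 148 149 149 147 145 145 145 131 110 223  95  91  89  87  85  85
  83  84  98 137]
215 [ 70  70  70  70  70  71  71  72  73  75 228  94 127 148 177 144 144 144
 145 142 141 142 144 143 142 141 141 120  94 137  67  66  64  63  62  61
  61  60  59  60]
225 [ 71  71  70  71  72  72  73  74  76  78 231  95 124 141 142 133 130 122
 126 127 126 122 116 122 128 139 139 110  89 137  62  61  60  60  59  60
  60  60  59  59]
240 [238 221 118 119 243 153 144 136 134 188 189 129 127 127 125 124 119 118
 113 109 125 127 140 147 142 137 123  87  80  95  99 100 100 100 101 101]
310 [141 133 103 103 144 144 145 146 159 165 152 145 143 141 139 139 137 131
 135 125 141 149 148 149 149 151  93  80  91  99 100 103 104 107 107 108]
```

The box walls show at columns about 230 and 325 (middle 277.5), so it is aligned. I lower the shaker into the box.

```bash
python3 -m crank '[[[0,0,0.4,0,0,0,5],[0,0,0.4,0,0,0,5],[0,0,0.4,0,0,0,5],[0,0,0.4,0,0,0,5],[0,0,0,0,0,0,5],[0,0,0,0,0,0,5],[0,0,0,0,0,0,5],[0,0,0,0,0,0,5]]]'
python3 -m crank '[[[0,0,0.3,0,0,0,5],[0,0,0.3,0,0,0,5],[0,0,0.3,0,0,0,5],[0,0,0.15,0,0,0,5],[0,0,0,0,0,0,5],[0,0,0,0,0,0,5],[0,0,0,0,0,0,5],[0,0,0,0,0,0,5]]]';python3 go.py 568.4 -47 182.5 .103
```

```text
time_s: 32.65
eef_pos: [568.7, -47.3, 215.5]
ee_rot: [0.0, -0.052, 0.999, -0.0]
force: [-1.3, -0.2, -1.3]
grip_width: 0.381
grip_force: 39.5
time_s: 33.45
eef_pos: [568.6, -47.3, 189.0]
ee_rot: [0.0, -0.052, 0.999, -0.0]
force: [0.7, 0.3, -0.5]
grip_width: 0.382
grip_force: 39.5
[568.6 -47.3 189. ] yaw 0.1031 shift [0.007 0.014 0.261] turn [-0.002  0.004  0.001] F [ 0.7  0.3 -0.5] t 33.45
```

```bash
python3 -m crank '[[[0,0,0.06,0,0,0,5],[0,0,0.06,0,0,0,5],[0,0,0.04,0,0,0,5],[0,0,0,0,0,0,5],[0,0,0,0,0,0,5],[0,0,0,0,0,0,5],[0,0,0,0,0,0,5],[0,0,0,0,0,0,5]]]'
python3 -m crank '[[[0,0,0.04,0,0,0,5],[0,0,0,0,0,0,5],[0,0,0,0,0,0,5],[0,0,0,0,0,0,5],[0,0,0,0,0,0,5],[0,0,0,0,0,0,5],[0,0,0,0,0,0,5],[0,0,0,0,0,0,5]]]'
python3 -m crank '[[[0,0,0.03,0,0,0,5],[0,0,0,0,0,0,5],[0,0,0,0,0,0,5],[0,0,0,0,0,0,5],[0,0,0,0,0,0,5],[0,0,0,0,0,0,5],[0,0,0,0,0,0,5],[0,0,0,0,0,0,5]]]'
```

```text
time_s: 34.25
eef_pos: [568.5, -47.3, 184.8]
ee_rot: [0.0, -0.052, 0.999, -0.0]
force: [-0.7, 0.2, -1.6]
grip_width: 0.38
grip_force: 39.5
time_s: 35.05
eef_pos: [568.5, -47.3, 183.8]
ee_rot: [0.0, -0.052, 0.999, -0.0]
force: [-0.3, 0.0, -0.6]
grip_width: 0.382
grip_force: 39.5
time_s: 35.85
eef_pos: [568.5, -47.3, 183.0]
ee_rot: [0.0, -0.052, 0.999, -0.0]
force: [-0.5, 0.1, -1.0]
grip_width: 0.377
grip_force: 39.5
```

```bash
python3 -m crank '[[[0,0,0.03,0,0,0,5],[0,0,0,0,0,0,5],[0,0,0,0,0,0,5],[0,0,0,0,0,0,5],[0,0,0,0,0,0,5],[0,0,0,0,0,0,5],[0,0,0,0,0,0,5],[0,0,0,0,0,0,5]]]'
python3 -m crank '[[[0,0,0.03,0,0,0,5],[0,0,0,0,0,0,5],[0,0,0,0,0,0,5],[0,0,0,0,0,0,5],[0,0,0,0,0,0,5],[0,0,0,0,0,0,5],[0,0,0,0,0,0,5],[0,0,0,0,0,0,5]]]'; python3 go.py 568.4 -47 182.5 .103
```

```text
time_s: 36.65
eef_pos: [568.6, -47.3, 182.5]
ee_rot: [0.0, -0.052, 0.999, -0.0]
force: [-0.3, -0.9, 4.6]
grip_width: 0.386
grip_force: 40.6
time_s: 37.45
eef_pos: [568.8, -47.4, 182.3]
ee_rot: [0.001, -0.052, 0.999, -0.0]
force: [-2.6, 0.5, 8.3]
grip_width: 0.383
grip_force: 41.3
[568.8 -47.4 182.3] yaw 0.1032 shift [ 0.012  0.015 -0.006] turn [-0.004  0.008  0.001] F [-2.6  0.5  8.3] t 37.45
```

The floor is felt at z≈182.5, as predicted. I relax, open, and lift away.

```bash
python3 -m crank '[[[0,0,-0.04,0,0,0,5],[0,0,0,0,0,0,5],[0,0,0,0,0,0,40],[0,0,0,0,0,0,50],[0,0,0,0,0,0,60],[0,0,0,0,0,0,70],[0,0,0,0,0,0,70],[0,0,0,0,0,0,70]]]' 20; python3 go.py 568.4 -47 182.5 .103
python3 -m crank '[[[0,0,-0.3,0,0,0,70],[0,0,-0.5,0,0,0,70],[0,0,-0.8,0,0,0,70],[0,0,-0.8,0,0,0,70],[0,0,-0.4,0,0,0,70],[0.8,0,0,0,0,0,70],[0.8,0,0,0,0,0,70],[0,0,0,0,0,0,70]]]'; python3 look.py w9
python3 - <<'E'
from h import *
i=cv2.imread('pics/w9.png')
s=sense();m=camera_model('wrist');T=np.eye(4);q=s['ee_rot'];T[:3,:3]=R.from_quat([*q[1:],q[0]]).as_matrix();T[:3,3]=s['eef_pos'];T=T@m['T_tool_cam'];Ti=np.linalg.inv(T)
px=lambda p:(lambda c:(m['cx']-m['fx']*c[0]/c[2],m['cy']+m['fy']*c[1]/c[2]))(Ti@np.array([*p,1]))
print('cap expected',np.round(px((568.5,-47.3,202.4)),1),'catch expected',np.round(px((600.9,-43.05,189.4)),1))
h=cv2.cvtColor(i,cv2.COLOR_BGR2HSV);r=((h[...,0]<5)|(h[...,0]>172))&(h[...,1]>150)&(h[...,2]>70)
n,_,st,ce=cv2.connectedComponentsWithStats(r.astype('uint8'));print('red',[(c.round(1).tolist(),a[4]) for c,a in zip(ce[1:],st[1:]) if a[4]>30])
g=cv2.cvtColor(i,cv2.COLOR_BGR2GRAY);u,v=map(int,px((568.5,-47.3,202.4)))
for r in range(v-60,min(v+60,419),15): print(r,g[r,u-90:u+90:5])
E
```

```text
time_s: 38.25
eef_pos: [568.5, -47.3, 182.5]
ee_rot: [-0.0, -0.052, 0.999, 0.0]
force: [0.4, 1.1, -0.7]
grip_width: 0.812
grip_force: 0.0
[568.5 -47.3 182.5] yaw 0.1032 shift [ 0.003  0.011 -0.002] turn [ 0.    -0.     0.001] F [ 0.4  1.1 -0.7] t 38.25
time_s: 39.05
eef_pos: [527.5, -51.4, 253.2]
ee_rot: [0.0, -0.051, 0.999, -0.0]
force: [0.6, -0.9, -0.7]
grip_width: 0.821
grip_force: 0.0
39.05 [527.48554021 -51.41378681 253.18059817] [ 1.29176230e-05 -5.13186786e-02  9.98682325e-01 -8.57535999e-05] [ 0.57974766 -0.91224862 -0.66836017]
cap expected [276.9 321.3] catch expected [278.4 355.2]
red [([277.8, 357.1], np.int32(228))]
261 [ 68  68  68  67  66  65  67  67  66 131  84 120 131 131 124 150 149 150
 149 146 147 147 142 121 133 136  83  98  93  56  55  55  56  57  57  56]
276 [ 17  50  67  67  67  67  58  57  57 133  83 112 132 138 145 146 132  83
  76  80 129 143 143 140 127 132  82 111  64  57  56  56  55  57  56  57]
291 [ 16  15  58  58  58  59  58  58  59 130  82 109 118 130  91  98  99  98
 100 100 100  95  92  75 118 118  82 123  57  56  56  57  56  55  56  47]
306 [ 14  16 112 110 126 133 128  97 106 126  81 102 110  93  99 107 111 116
 123 117 113 111 102  92  94  99  85 128  99  97 118 133 129 110  97  40]
321 [ 14  16  80  80  80  80 105 110 110 184 104 108 108  96 101 109  84 110
  44 110 103 107 101  87  96  96  98 132  97  97  98  83  69  69  70  76]
336 [ 45 117 108 110 110 109 110 110 109 109 110 109 108 109 108 108 108 103
  92  93  96  98  97  95  94  94  95  95  96  97  97  98  97  96  97  97]
351 [169 168 167 169 170 170 168 167 168 168 167 167 160 166 167 167 167 130
  37  39 109 154 122 116 117 117 117 117 116 119 118 118 117 119 119 117]
366 [114 114 115 114  99 115 115 116 115 113 101 117 116 117 117 115 102  43
  39  43  50 102 117 102 102 102 102 101 101 100 101 101 102 101 101 102]
```

The cap stands centred and upright where expected (columns about 252–302, rows 276–335). The red pin is still out at (278,357), and the hand is clear. I hand the job in.

```bash
python3 -c "
from rig import *
print(finish_job())"
```

```text
the job is handed in; nothing more can be done
None
```

The holder hangs home on both studs with the red catch out over its top edge, the salt shaker stands upright inside it, and the job was handed in at about 39 s; the hand-in returned no verdict.

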